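# Load the colour-tin warming cabinet

## Task

Raise the warming cabinet's sash right up, bring every tin standing on the bench to the guide rail and push it along the rail through the entrance until it stands upright, wholly inside behind the sash. When all are in, lower the sash until it is fully shut and then throw the heat lever into the marked notch. Leave the bowl, the spatula and the mould where they are.

Things in the scene. Friction and masses are not known exactly. Their poses are not given: they have to be found in the camera images.
- cabinet: Low stainless warming cabinet with a clear roof, fixed to the bench. Origin on the bench in the middle of its entrance, in the plane of the sash; x points straight into the cabinet (tins are pushed that way), y to the left of that, z up. Side walls fill y = 33 to 75 and -75 to -33 mm; roof top 110 mm high. Two sash guides, 18 x 12 mm, 235 mm high, stand at x = 0, y = -80 and +80
- passage (a point): Middle of the passage's floor, 152 mm behind the sash plane, axes as the cabinet's. Entrance and passage: bench level, 66 mm wide (cabinet y = -33 to +33), 104 mm high, cabinet x = 6 to 298, closed at the back; it takes four tins in a row
- rail_start (a point): Foot of the guide rail's face at its outer end (cabinet x = -306, y = -33), axes as the cabinet's. The rail is a straight steel wall 35 mm high, 10 mm thick, fixed to the cabinet, from here to cabinet x = -6, its face flush with the passage wall. Tins go on its y + side, where the bench is open
- sash (a joint): Vertical sliding sash of the entrance, a clear pane in an aluminium frame, 144 mm wide, 8 mm thick (x = -4 to +4 of the cabinet), 0.35 kg. Value = how far it is raised, m: 0 shut (lower edge 2 mm over the bench) to 0.11 fully up. Stiff-running: stays wherever it is left; about 10 N lift it and 3 N push it down
- sash_grip (a point): Centre of the sash's handle: a black bar 14 mm by 14 mm, 90 mm long (along the cabinet's y), above the sash on two stubs at 38 mm either side of its middle; 155 mm over the bench when the sash is shut, moves up with it. Free on both sides, 45 mm above the roof
- heat_lever (a joint): Heat lever of the cabinet, on a grey box 110 x 60 x 45 mm fixed beside the cabinet. Value in rad: 0 leaning hard back, 1.15 leaning hard forward (forward = along the pivot's x, roughly the way tins go in); 0.55 is upright. Its steel quadrant has three notches, at about 0.06, 0.41 and 0.80; the marked one has a white flag standing out beside it: 0.80, 0.2 rad wide. Stays where left; about 1.5 N at the knob move it
- lever_knob (a point): Centre of the lever's black ball knob, 26 mm across, on a 10 mm stem, 110 mm from the pivot
- lever_pivot (a point): Pivot of the lever, 60 mm over the bench. Its x is the direction in which the lever is thrown forward, its y the hinge axis
- marked_notch (a point): Where the centre of the knob is when the lever stands in the middle of the marked notch
- bowl: Bystander: steel bowl, 120 mm across, 50 mm high, beyond the guide rail. Origin under its centre
- spatula: Bystander: spatula lying on the bench, 240 mm long. Origin at its underside
- mould: Bystander: clear chocolate mould full of rounds, 95 x 140 x 22 mm. Origin under its centre
- tin1_center (a point): Closed upright metal tin with a paper band, 56 mm across, 60 mm high, about 0.2 kg; the point is its centre, 30 mm above its underside, z along its axis. May be absent (None)
- tin2_center (a point): Closed upright metal tin with a paper band, 56 mm across, 60 mm high, about 0.2 kg; the point is its centre, 30 mm above its underside, z along its axis. May be absent (None)
- tin3_center (a point): Closed upright metal tin with a paper band, 56 mm across, 60 mm high, about 0.2 kg; the point is its centre, 30 mm above its underside, z along its axis. May be absent (None)
- tin4_center (a point): Closed upright metal tin with a paper band, 56 mm across, 60 mm high, about 0.2 kg; the point is its centre, 30 mm above its underside, z along its axis. May be absent (None)
Not all that is in view belongs to the job. Leave any red look-alike of the part that bears tin2_center alone. Leave any purple look-alike of the part that bears heat_lever alone.

How it is judged:
By the outcome, as a careful person would: the job done as asked, in the order asked, and still so for the second after the job is handed in, with the robot touching nothing.
Of tin1, tin2, tin3, tin4 only 2 to 4 are there at a start; the rules pass over those that are not, and their reading is None.
At some moment in a run one of tin1, tin2, tin3, tin4 may be knocked a few centimetres aside while the robot is not near it.
Once in a run the grip may slacken for a moment while it holds something.
It also fails if it takes over 210 s, if anything falls off the work surface, if the arm or the gripper's body presses on something with over 40 N, if the wrist force passes 120 N, or if a joint passes its speed limit or range.

## Robot

A 6-joint arm with a two-finger parallel gripper is mounted at the origin on the work surface. World frame = base frame: x ahead of the robot, y to its left, z up, the work surface at z = 0. Lengths are in m, angles in rad, forces in N, time in s.
With the tool pointing down it reaches from about 0.275 to 0.875 m from the base axis. Payload 12.5 kg.
Tool frame: the origin (TCP) lies between the finger pads; the fingertips stand robot.tcp_to_tips ahead of it and the grasp point (between the pads) lies 6 mm ahead of it (robot.tcp_to_tips is the distance from the TCP to the fingertips, in m); z points along the fingers, y is the direction in which the jaws open and shut (so a half turn about z gives the same grasp; the last joint's range is limited). The gripper opens to 85 mm and grips with 20 to 120 N. Pads are 22 mm wide; open, the fingers measure 114 mm over their backs; the gripper's body (76 mm by 85 mm) begins 54 mm behind the grasp point. The pads swing forward as they close: fully open they stand 13 mm farther back than shut.
Start: joints at [-1.304, 0.351, 1.652, -0, 1.139, -0.085], TCP at [0.19, -0.516, 0.256] pointing down, gripper open.
Joint ranges: [-2.75, 2.75], [-0.79, 2.1], [0.01, 2.65], [-1.57, 4.71], [0.07, 3.14], [-2.87, 2.87]. Speed limits (rad/s): [2.22, 2.22, 2.79, 3.14, 3.14, 3.14].

## Interface

Orientations are given as a unit quaternion [w, x, y, z].
In Python, from plant import robot gives the robot as it stands. The module is installed in compiled form; this text tells all that it offers. Calls block until the motion is done:
- robot.move_ptp(position, orientation): joint-space move of the TCP to a pose.
- robot.move_straight(position, v=0.15, ori=None, guard=None): straight line of the TCP; ori=None keeps the orientation; v is the mean speed in m/s. With guard (N) it stops when the force on the tool has changed by that much, and returns True; else False.
- robot.set_joints(angles): joint-space move.
- robot.grip(opening, grasp_force=None): finger opening in m; grasp_force is the grip in N (None keeps the last); returns when the fingers have stopped.
- robot.sleep(seconds).
- robot.solve_ik(position, orientation): joint angles nearest the present ones, or None.
- robot.observe(): the state.
- robot.get_image(name): name is "scene" or "top" or "wrist"; returns a dict with "img" (420x560x3 uint8, red, green, blue), "range_z" (420x560 float32, m along the optical axis (not along the pixel's ray), 0 where there is no reading), "fx", "fy", "cx", "cy" (pixels), "dist" ([k1, k2, p1, p2, k3] as OpenCV has them; the pictures are not rectified), "extrinsics" (4x4, takes a point from world to camera coordinates). Camera axes: x right, y up, looking along -z (the intrinsics and any distortion apply to the point x, -y, -z); pixel columns grow to the right and rows downward; lengths in m; the calibration is good to about 2 mm. A picture is of the moment at which its call begins.
A pose or a line that the arm cannot do raises robot.IKError and nothing moves.
- robot.close_job(): hands the job in, once; it reports no verdict.
Trained networks look in the newest picture that a camera, given by its name, has taken for a name from the list of things; names that differ only in an ending like _2 or _b are one class to them, and where a whole thing is asked for, a point or a joint stands for the part that bears it (a point fixed in the world has none). Each returns a list of dicts, best first, with "p" (0 to 1); they miss things now and then, are a little off and sometimes report something else, mostly with a low value. They report only what shows in the picture. A call takes as long as a camera call. They do not tell look-alikes from the thing itself.
- robot.search_frame(label, camera): "pixel" ([column, row] in pixels, amid what is visible of it).
- robot.masks_of(label, camera): "mask" (420x560 bool, what is visible of it) and "pixel" ([column, row] in pixels, amid what is visible of it).
The state is a dict: "clock": time; "joint_pos": joint angles; "qd": joint speeds; "joint_torque": joint torques, N m; "tcp_pos": TCP position; "tcp_rot": TCP orientation; "ft_force": force on the tool from outside, world axes, zero at the start; "wrist_torque": the same for the moment, N m; "width": finger opening in m.
Only numpy, scipy, OpenCV 4.12 (cv2) and the standard library are available. Lean on these libraries where they do the work, as an engineer would, in place of code of your own. Each camera call takes 0.05 s, during which the arm holds its last target. There are 200 camera calls.

## Working session

There is one attempt and no reset: what is moved stays moved. The work goes in short steps, each a Python script; the robot and the scene stay as the last script left them, time stands still between calls to the robot, and variables do not carry over. Pictures are saved under pics/ and viewed, about 12 in all and at most 16, crops included, and the job is handed in when it is done.

```bash
mkdir -p pics
cat > h.py <<'E'
import numpy as np, cv2
from plant import robot
from scipy.spatial.transform import Rotation as R
def K(c): return np.array([[c['fx'],0,c['cx']],[0,c['fy'],c['cy']],[0,0,1.]])
def save(c,name,crop=None,scale=1):
    im=c['img'][...,::-1]
    if crop: x0,y0,x1,y1=crop; im=im[y0:y1,x0:x1]
    cv2.imwrite('pics/'+name,cv2.resize(im,None,fx=scale,fy=scale,interpolation=cv2.INTER_CUBIC))
def rays(c,px):
    n=cv2.undistortPoints(np.array(px,float).reshape(-1,1,2),K(c),np.array(c['dist'],float)).reshape(-1,2)
    return np.c_[n[:,0],-n[:,1],-np.ones(len(n))]
def w_depth(c,px):
    px=np.atleast_2d(px); d=rays(c,px)
    z=c['range_z'][px[:,1].astype(int),px[:,0].astype(int)]
    E=np.array(c['extrinsics']); p=d*z[:,None]
    return (p-E[:3,3])@E[:3,:3]
def w_plane(c,px,h):
    d=rays(c,np.atleast_2d(px)); E=np.array(c['extrinsics']); o=-E[:3,:3].T@E[:3,3]; D=d@E[:3,:3]
    return o+D*((h-o[2])/D[:,2])[:,None]
def cloud(c):
    v,u=np.mgrid[0:420,0:560]; px=np.c_[u.ravel(),v.ravel()]
    return w_depth(c,px).reshape(420,560,3)
def proj(c,P):
    E=np.array(c['extrinsics']); q=np.atleast_2d(P)@E[:3,:3].T+E[:3,3]; q=q*[1,-1,-1]
    return cv2.projectPoints(q,np.zeros(3),np.zeros(3),K(c),np.array(c['dist'],float))[0].reshape(-1,2)
def down(yaw): # tool z down; tool y (jaw axis) at angle yaw+90deg
    q=(R.from_euler('z',yaw)*R.from_euler('x',np.pi)).as_quat(); return [q[3],q[0],q[1],q[2]]
E
python3 - <<'E'
from h import *
print(robot.tcp_to_tips, robot.observe()['tcp_rot'])
for n in ('scene','top'):
    c=robot.get_image(n); save(c,n+'1.png',scale=1.42)
    for l in ['cabinet','sash','sash_grip','lever_knob','lever_pivot','heat_lever','tin1_center','tin2_center','tin3_center','tin4_center','rail_start','bowl','spatula','mould','marked_notch','passage']:
        try: r=robot.search_frame(l,n)
        except Exception as e: print(l,e); continue
        print(n,l,[(np.round(x['pixel']).tolist(),round(x['p'],2),np.round(w_depth(c,x['pixel'])[0],3).tolist()) for x in r[:5]])
E
```

```text
0.025 [-5.76004437e-04  9.84565713e-01  1.75014346e-01 -5.39046856e-05]
scene cabinet [([339.0, 309.0], 0.8, [0.645, 0.218, 0.113])]
scene sash [([308.0, 257.0], 0.58, [0.618, 0.081, 0.163])]
scene sash_grip [([308.0, 258.0], 0.63, [0.621, 0.082, 0.162])]
scene lever_knob [([435.0, 252.0], 0.69, [0.34, 0.292, 0.116]), ([387.0, 275.0], 0.68, [0.491, 0.244, 0.122])]
scene lever_pivot [([438.0, 267.0], 0.88, [0.341, 0.32, 0.07]), ([387.0, 288.0], 0.86, [0.493, 0.261, 0.07])]
scene heat_lever [([383.0, 267.0], 0.64, [0.416, 0.205, -0.001]), ([435.0, 249.0], 0.58, [0.34, 0.286, 0.125])]
scene tin1_center []
scene tin2_center [([310.0, 218.0], 0.8, [0.482, -0.035, 0.061]), ([288.0, 196.0], 0.71, [0.477, -0.136, 0.06])]
scene tin3_center [([388.0, 287.0], 0.48, [0.491, 0.262, 0.076]), ([337.0, 309.0], 0.46, [0.646, 0.214, 0.109]), ([193.0, 201.0], 0.45, [0.685, -0.345, 0.02])]
scene tin4_center [([239.0, 161.0], 0.91, [0.491, -0.347, 0.055]), ([388.0, 285.0], 0.45, [0.493, 0.259, 0.088])]
scene rail_start [([340.0, 309.0], 0.91, [0.639, 0.22, 0.107]), ([308.0, 258.0], 0.43, [0.622, 0.083, 0
[... 933 characters left out ...]
[([222.0, 196.0], 0.22, [0.611, 0.071, 0.119]), ([300.0, 251.0], 0.17, [0.471, -0.139, 0.06])]
top tin2_center [([300.0, 251.0], 0.79, [0.47, -0.14, 0.065]), ([269.0, 250.0], 0.7, [0.472, -0.054, 0.062])]
top tin3_center []
top tin4_center [([377.0, 248.0], 0.74, [0.48, -0.349, 0.064])]
top rail_start [([176.0, 191.0], 0.86, [0.623, 0.198, 0.108])]
top bowl [([263.0, 142.0], 0.55, [0.786, -0.028, 0.003])]
top spatula [([422.0, 220.0], 0.67, [0.565, -0.492, 0.002])]
top mould [([376.0, 180.0], 0.59, [0.674, -0.354, 0.023])]
top marked_notch [([158.0, 242.0], 0.91, [0.484, 0.223, 0.175]), ([133.0, 296.0], 0.66, [0.338, 0.317, 0.071])]
top passage [([176.0, 192.0], 0.65, [0.622, 0.198, 0.107])]
```

View pics/scene1.png

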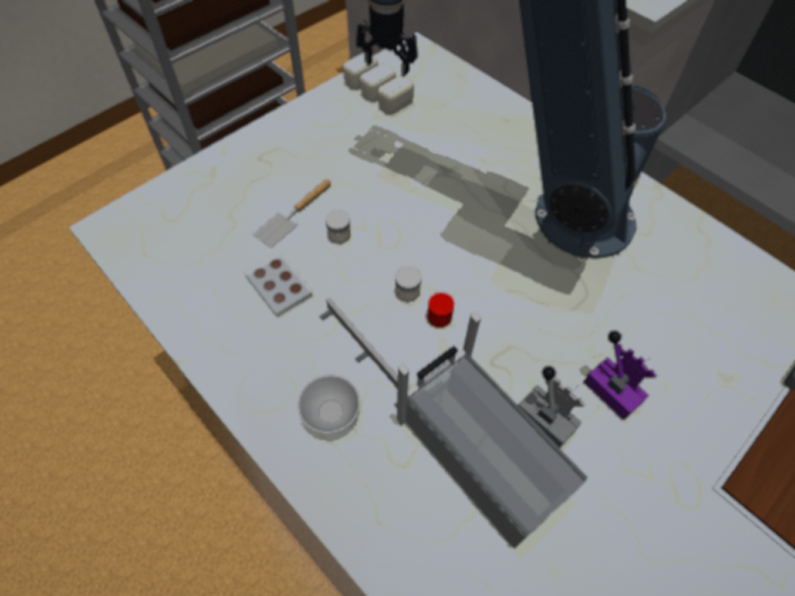

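View pics/top1.png

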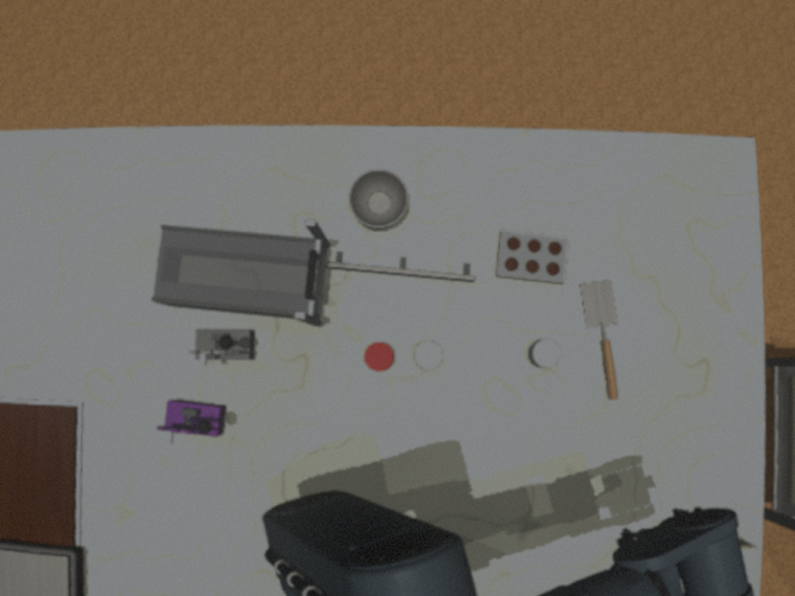

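Real tins: scene (287,199) and (238,159) in native pixels, which are the white-banded ones. The red one at (310,218) is a look-alike. The grey lever box at (387,288) is the real one and the purple one at (438,267) is a decoy. Next I'll fit the cabinet frame from depth.

Run:
```python
from h import *
for n in ('top','scene'):
    c=robot.get_image(n); P=cloud(c); ok=c['range_z']>0
    x,y,z=P[...,0],P[...,1],P[...,2]
    # rail top
    m=ok&(z>.028)&(z<.042)&(y<.045)&(y>-.27)&(x>.52)&(x<.66)
    pts=P[m]; 
    if n=='scene': pts=pts[(pts[:,0]<.64)]
    l=cv2.fitLine(pts[:,:2].astype(np.float32),cv2.DIST_HUBER,0,.001,.001).ravel(); l*=np.sign(l[1])
    t=(pts[:,:2]-l[2:])@l[:2]; s=(pts[:,:2]-l[2:])@[-l[1],l[0]]
    print(n,'rail',len(pts),l,'ang',np.degrees(np.arctan2(l[1],l[0])),'ends',l[2:]+l[:2]*np.percentile(t,1),l[2:]+l[:2]*np.percentile(t,99),'w',np.percentile(s,[2,98]))
    m=ok&(z>.222)&(z<.245)&(x>.45)&(x<.75)&(y>0)&(y<.15)
    k,lab=cv2.connectedComponents(m.astype(np.uint8))
    for i in range(1,k):
        q=P[lab==i]; print(' post',len(q),q.mean(0).round(4),np.ptp(q,axis=0).round(3))
    m=ok&(z>.156)&(z<.17)&(x>.5)&(x<.7)&(y>0.02)&(y<.12); q=P[m]; print(' handle',len(q),np.median(q,axis=0),q.min(0),q.max(0))
    m=ok&(z>.1)&(z<.12)&(x>.45)&(x<.75)&(y>0.09)&(y<.45); q=P[m]; print(' roof',len(q),cv2.minAreaRect(q[:,:2].astype(np.float32)))
    m=ok&(z>.035)&(z<.055)&(x>.42)&(x<.53)&(y>0.15)&(y<.35); q=P[m]; print(' box',len(q),cv2.minAreaRect(q[:,:2].astype(np.float32)))
    m=ok&(z>.045)&(z<.07)&(x>.4)&(x<.53)&(y<0.0)
    k,lab=cv2.connectedComponents(m.astype(np.uint8))
    for i in range(1,k):
        q=P[lab==i]
        if len(q)>30: print(' tin',len(q),cv2.minEnclosingCircle(q[:,:2].astype(np.float32)),np.median(q[:,2]))
c=robot.get_image('scene'); save(c,'lev.png',(340,220,480,340),5.5)
```

```text
top rail 368 [ 0.08057988  0.99674815  0.63812166 -0.09469517] ang 85.3781 ends [ 0.62718576 -0.22996887] [0.64905256 0.04051659] w [-0.00539018  0.00482836]
 post 44 [0.693  0.0666 0.2344] [0.013 0.018 0.017]
 post 35 [0.5338 0.0799 0.2349] [0.01  0.016 0.019]
 handle 200 [0.61326405 0.07444044 0.16508738] [0.5282623  0.06025942 0.15662214] [0.69775536 0.08503933 0.1698483 ]
 roof 5866 ((0.5770617723464966, 0.23918819427490234), (0.2979033589363098, 0.25391098856925964), 85.92843627929688)
 box 583 ((0.48701751232147217, 0.2632300555706024), (0.059077441692352295, 0.11235256493091583), 0.6673698425292969)
 tin 319 ((0.4790608286857605, -0.3707813322544098), 0.028168825432658195) 0.0609679456116064
 tin 340 ((0.46880680322647095, -0.04612991213798523), 0.028391391038894653) 0.06063323397184862
 tin 337 ((0.47306159138679504, -0.14146991074085236), 0.028203973546624184) 0.060649084897458336
scene rail 160 [ 0.04539356  0.9989692   0.6349826  -0.13384496] ang 87.39824 ends [ 0.63053109 -0.23180837] [ 0.63977292 -0.0284248 ] w [-0.00447496  0.00587818]
 post 48 [0.5362 0.0832 0.2321] [0.012 0.017 0.015]
 post 54 [0.6955 0.07   0.2322] [0.013 0.018 0.017]
 handle 233 [0.61583342 0.07666039 0.16458858] [0.53166535 0.06174238 0.15601927] [0.69954979 0.09194925 0.16971912]
 roof 7271 ((0.5789986252784729, 0.2379145622253418), (0.3002738952636719, 0.24794042110443115), 85.5057601928711)
 box 682 ((0.48796406388282776, 0.2640187740325928), (0.06127450615167618, 0.11005472391843796), 0.8414649367332458)
 tin 44 ((0.47323188185691833, -1.1538848876953125), 0.024763664230704308) 0.05965446727715261
 tin 217 ((0.4810812175273895, -0.3705802261829376), 0.030092783272266388) 0.05885075357825253
 tin 260 ((0.474931001663208, -0.1399293839931488), 0.02959299273788929) 0.05915611306960781
 tin 281 ((0.4683797061443329, -0.04399001598358154), 0.03046925738453865) 0.059110552429618796
```

View pics/lev.png

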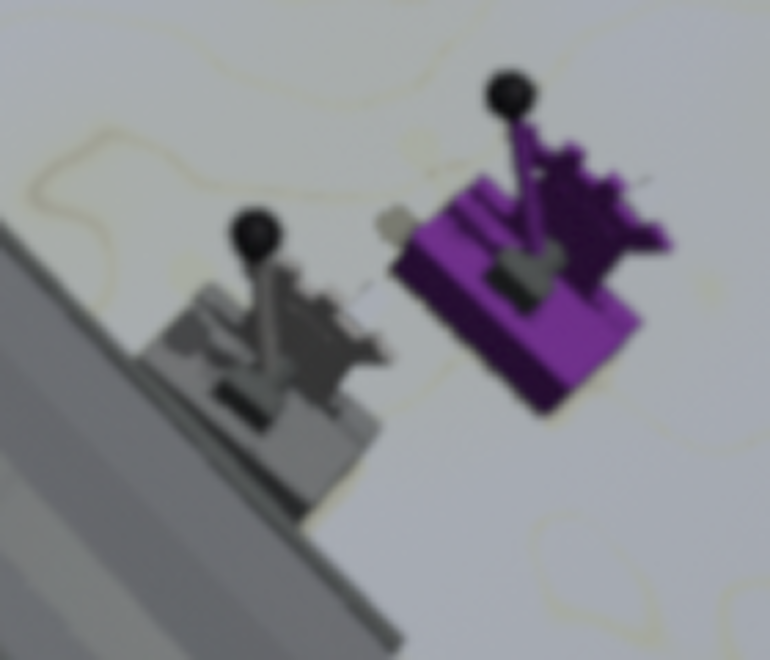

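The cabinet origin is about (0.6147, 0.075) with yaw 85.3°. The crop confirms the grey lever with a white flag beside its third gap (the purple one is a decoy). I'll raise the sash now.

```bash
cat >> h.py <<'E'
O=np.array([.6147,.075]); YAW=np.radians(85.3)
U=np.array([np.cos(YAW),np.sin(YAW)]); V=np.array([-U[1],U[0]])
def cab(x,y,z): return [*(O+x*U+y*V),z]
def tocab(p): d=np.array(p[:2])-O; return np.array([d@U,d@V])
def st(): 
    o=robot.observe(); print('t',round(o['clock'],1),'tcp',np.round(o['tcp_pos'],4),'w',round(o['width'],4),'F',np.round(o['ft_force'],1))
DN=down(YAW-np.pi/2)
def tins(n='top'):
    c=robot.get_image(n); P=cloud(c); z=P[...,2]; x=P[...,0]; y=P[...,1]
    m=(c['range_z']>0)&(z>.045)&(z<.07)&(x>.25)&(x<.8)&(y<0.3)&(y>-.7)
    k,lab=cv2.connectedComponents(m.astype(np.uint8)); out=[]
    for i in range(1,k):
        s=lab==i
        if s.sum()>100:
            (cx,cy),r=cv2.minEnclosingCircle(P[s][:,:2].astype(np.float32)); col=c['img'][s].mean(0)
            if .024<r<.034: out.append((cx,cy)); print('tin',round(cx,4),round(cy,4),round(r,4),col.round(),tocab((cx,cy)).round(3))
    return c
E
python3 - <<'E'
from h import *
robot.grip(.05,80)
robot.move_ptp(cab(0,0,.25),DN)
robot.move_straight(cab(0,0,.161),.1,guard=15); st()
robot.grip(0.0,80); st()
robot.move_straight(cab(0,0,.2705),.08,guard=50); st()
robot.sleep(.3); st()
robot.grip(.05); robot.move_straight(cab(0,0,.34),.2); st()
c=tins('top'); tins('scene')
P=cloud(c); m=(c['range_z']>0)&(P[...,2]>.14)&(P[...,2]<.2)&(abs(P[...,0]-.487)<.03)&(abs(P[...,1]-.24)<.09); q=P[m]; print('knob top',len(q),q.mean(0),q.min(0),q.max(0))
c=robot.get_image('scene'); save(c,'s2.png',scale=1.42); P=cloud(c); m=(c['range_z']>0)&(P[...,2]>.14)&(P[...,2]<.2)&(abs(P[...,0]-.487)<.03)&(abs(P[...,1]-.24)<.09); q=P[m]; print('knob scene',len(q),q.mean(0),q.min(0),q.max(0))
# ik check for tilted push
for pitch in (30,40):
  for x in (-.3,-.1,0.0):
    q=(R.from_euler('z',YAW)*R.from_euler('y',np.pi/2+np.radians(pitch)-0)).as_quat()
    T=(R.from_euler('z',YAW)*R.from_matrix(np.c_[[-np.sin(np.radians(pitch)),0,-np.cos(np.radians(pitch))],[0,1,0],[np.cos(np.radians(pitch)),0,-np.sin(np.radians(pitch))]]))
    for s in (0,np.pi):
      q=(T*R.from_euler('z',s)).as_quat(); j=robot.solve_ik(cab(x,-.004,.06),[q[3],q[0],q[1],q[2]]); print(pitch,x,s,np.round(j,2) if j is not None else None, round(np.linalg.det(T.as_matrix()),1))
E
```

```text
t 5.9 tcp [0.6151 0.075  0.1617] w 0.0499 F [-0.4 -0.  -0.9]
t 6.3 tcp [0.6148 0.0742 0.1614] w 0.0131 F [-0.6 -5.3  0.7]
t 7.8 tcp [0.6147 0.0742 0.2681] w 0.0129 F [  7.4  -4.1 -19.5]
t 8.1 tcp [0.6147 0.0742 0.2681] w 0.0126 F [  9.1  -4.6 -18.6]
t 9.1 tcp [0.6146 0.075  0.34  ] w 0.0502 F [ 0.2  0.1 -0.6]
tin 0.4791 -0.3708 0.0281 [143. 145. 146.] [-0.455  0.099]
tin 0.4689 -0.0461 0.0284 [134.  62.  58.] [-0.133  0.135]
tin 0.4731 -0.1415 0.0282 [145. 147. 147.] [-0.227  0.123]
tin 0.4815 -0.3711 0.0306 [158. 158. 158.] [-0.456  0.096]
tin 0.4746 -0.141 0.0299 [159. 159. 160.] [-0.227  0.122]
tin 0.4729 -0.0435 0.0268 [145.  10.   6.] [-0.13   0.132]
tin 0.3368 0.2776 0.0312 [104.  52. 128.] [0.179 0.294]
knob top 1 [0.46897383 0.26182747 0.14077802] [0.46897383 0.26182747 0.14077802] [0.46897383 0.26182747 0.14077802]
knob scene 92 [0.49096324 0.22693984 0.16835811] [0.47761556 0.21352068 0.14064722] [0.50075836 0.23940252 0.17881621]
30 -0.3 0 [-0.71  1.04  1.26  0.78  1.61  2.22] 1.0
30 -0.3 3.141592653589793 [-0.71  1.04  1.26  0.78  1.61 -0.92] 1.0
30 -0.1 0 [-0.45  0.94  1.53  0.97  1.37  2.21] 1.0
30 -0.1 3.141592653589793 [-0.45  0.94  1.53  0.97  1.37 -0.93] 1.0
30 0.0 0 [-0.29  0.91  1.59  1.09  1.27  2.23] 1.0
30 0.0 3.141592653589793 [-0.29  0.91  1.59  1.09  1.27 -0.92] 1.0
40 -0.3 0 [-0.68  0.97  1.31  0.69  1.47  2.25] 1.0
40 -0.3 3.141592653589793 [-0.68  0.97  1.31  0.69  1.47 -0.89] 1.0
40 -0.1 0 [-0.41  0.87  1.56  0.87  1.24  2.28] 1.0
40 -0.1 3.141592653589793 [-0.41  0.87  1.56  0.87  1.24 -0.86] 1.0
40 0.0 0 [-0.25  0.85  1.61  0.98  1.14  2.32] 1.0
40 0.0 3.141592653589793 [-0.25  0.85  1.61  0.98  1.14 -0.82] 1.0
```

View pics/s2.png

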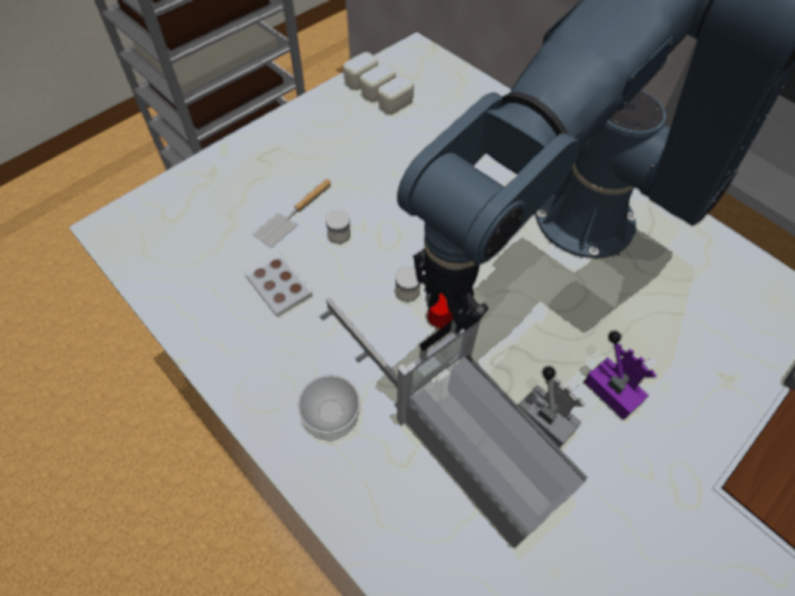

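```bash
cat >> h.py <<'E'
def pick(xy,ori,xp=-.16):
    robot.grip(.082,50)
    robot.move_ptp([*xy,.16],ori)
    robot.move_straight([*xy,.040],.12,guard=15); st()
    robot.grip(0.0,50); st()
    robot.move_straight([*xy,.052],.05)
    robot.move_straight(cab(xp,-.002,.054),.12,ori=DN); st()
    robot.move_straight(cab(xp,-.002,.0395),.05,guard=12); st()
    robot.grip(.072); st()
    robot.move_straight(cab(xp,-.002,.17),.2)
E
python3 - <<'E'
from h import *
pick((.4738,-.1412),down(YAW-np.pi/2-np.pi/4))
robot.move_straight(cab(-.33,.05,.3),.3)
for n in ('top','scene'):
    c=tins(n); P=cloud(c); m=(c['range_z']>0)&(P[...,2]>.245)&(P[...,2]<.3)&(abs(P[...,0]-.6147)<.045)&(abs(P[...,1]-.075)<.02); q=P[m]; print('handle',len(q),np.percentile(q[:,2],[10,50,90]) if len(q) else '')
    save(c,'p1%s.png'%n,scale=1.42)
E
```

```text
t 12.0 tcp [ 0.4742 -0.1413  0.0406] w 0.0819 F [-0.5  0.4  0.6]
t 12.4 tcp [ 0.474  -0.1413  0.0407] w 0.0552 F [-1.2  0.2  6.2]
t 14.1 tcp [ 0.6031 -0.0848  0.0538] w 0.0552 F [ 0.1 -0.6 -2.6]
t 14.4 tcp [ 0.6035 -0.0849  0.0402] w 0.0549 F [-1.7  0.   4.5]
t 14.7 tcp [ 0.6032 -0.0847  0.0399] w 0.0722 F [ 1.6  0.  -0.2]
tin 0.6041 -0.0841 0.0282 [141. 143. 143.] [-0.159 -0.002]
tin 0.4689 -0.0461 0.0283 [139.  67.  63.] [-0.133  0.135]
handle 199 [0.26783218 0.27159417 0.27476849]
tin 0.4808 -0.3685 0.0298 [147. 147. 148.] [-0.453  0.097]
tin 0.4699 -0.0445 0.0292 [153.  21.  15.] [-0.131  0.135]
tin 0.6049 -0.0834 0.0295 [156. 155. 155.] [-0.159 -0.003]
tin 0.3362 0.2868 0.0328 [ 97.  48. 120.] [0.188 0.295]
handle 260 [0.26307732 0.27059937 0.27283545]
```

View pics/p1scene.png

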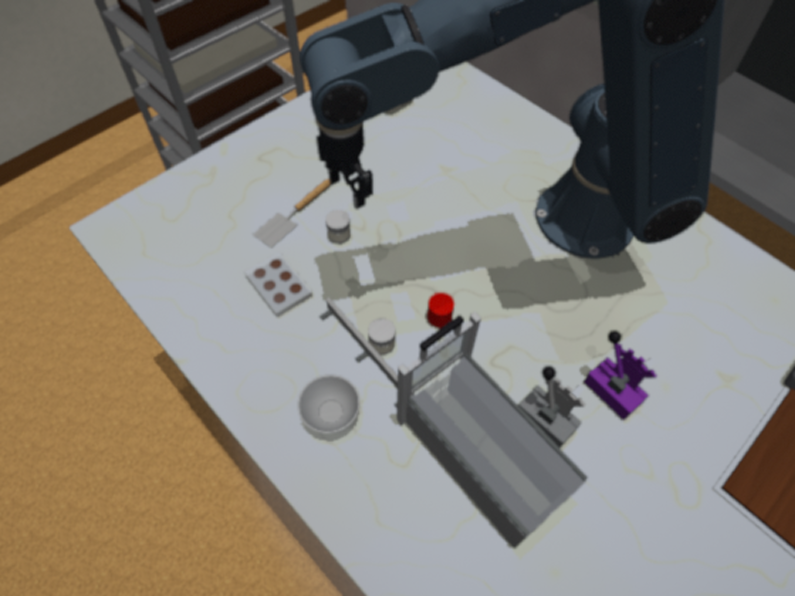

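Tin 1 is upright at the rail (about pixel (381,335) in the enlarged view) and the sash is fully up (handle top 0.271). Next I'll push it in with a tilted tool.

```bash
cat >> h.py <<'E'
def tilt(p=35):
    a=np.radians(p)
    T=R.from_euler('z',YAW)*R.from_matrix(np.c_[[-np.sin(a),0,-np.cos(a)],[0,1,0],[np.cos(a),0,-np.sin(a)]])*R.from_euler('z',np.pi)
    q=T.as_quat(); return [q[3],q[0],q[1],q[2]]
def tip(x,y,z,p=35): a=np.radians(p); return cab(x-.025*np.cos(a),y,z+.025*np.sin(a))
def push(x0,x1=.02,y=-.004):
    robot.grip(.02); q=tilt()
    robot.move_ptp(tip(x0,y,.16),q)
    robot.move_straight(tip(x0,y,.042),.12,guard=15); st()
    print('guard',robot.move_straight(tip(-.03,y,.042),.07,guard=25)); st()
    print('guard',robot.move_straight(tip(x1,y,.042),.05,guard=25)); st()
    robot.move_straight(tip(-.1,y,.045),.15)
    robot.move_straight(tip(-.15,y,.2),.2)
E
python3 - <<'E'
from h import *
push(-.225)
robot.move_straight(tip(-.3,.1,.3),.3); st()
for n in ('top','scene'):
    c=tins(n)
save(c,'p2.png',scale=1.42)
E
```

```text
t 19.9 tcp [ 0.5989 -0.1702  0.0571] w 0.0203 F [ 0.3  0.6 -0. ]
guard False
t 22.8 tcp [0.6146 0.0242 0.0563] w 0.0199 F [-1.7 -2.5  0.1]
guard False
t 24.0 tcp [0.6188 0.0741 0.0564] w 0.0204 F [0.  0.7 0.5]
t 26.7 tcp [ 0.4891 -0.2353  0.3133] w 0.0204 F [-0.   0.3 -0.2]
tin 0.4957 0.2746 0.0306 [95. 96. 93.] [0.189 0.135]
tin 0.487 0.2284 0.0329 [92. 93. 90.] [0.142 0.14 ]
tin 0.4687 -0.046 0.0284 [147.  73.  70.] [-0.133  0.136]
tin 0.4819 -0.3705 0.0305 [84. 85. 84.] [-0.455  0.096]
tin 0.4708 -0.0454 0.0298 [161.  22.  18.] [-0.132  0.134]
tin 0.3363 0.2841 0.0331 [ 99.  49. 122.] [0.186 0.295]
```

View pics/p2.png

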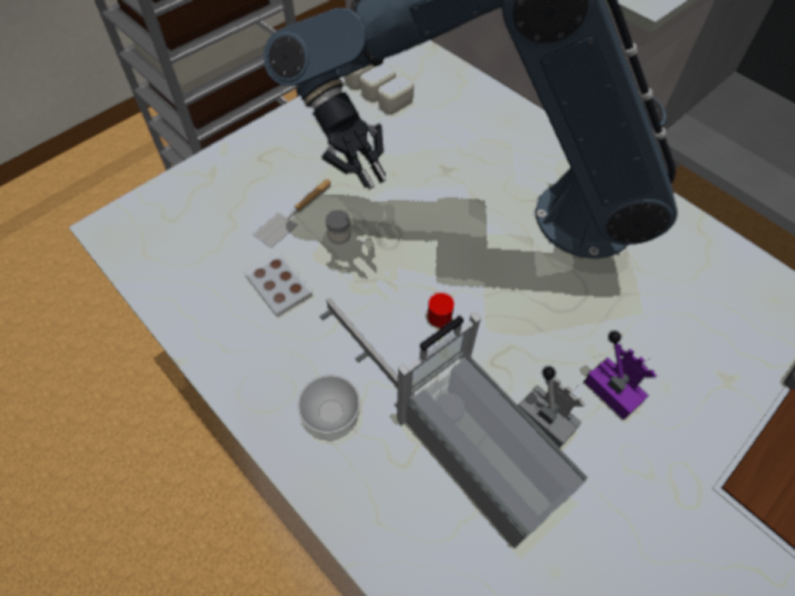

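Tin 1 is inside, upright behind the sash line, about (450,405). Now the second tin.

Run:
```python
from h import *
pick((.4805,-.3706),DN)
robot.move_straight(cab(-.33,.05,.3),.3)
c=tins('top')
```

```text
t 30.1 tcp [ 0.4809 -0.3709  0.0408] w 0.0822 F [ 0.8 -0.1 -0.9]
t 30.5 tcp [ 0.4808 -0.3708  0.0408] w 0.0549 F [-1.1  1.5  5.7]
t 33.6 tcp [ 0.6035 -0.0849  0.054 ] w 0.0554 F [-0.   0.6 -3.2]
t 33.9 tcp [ 0.6037 -0.0848  0.0403] w 0.0553 F [-1.2  0.2  5.7]
t 34.2 tcp [ 0.6034 -0.0846  0.04  ] w 0.072 F [-0.  -0.3 -0.1]
tin 0.6034 -0.0833 0.0283 [141. 143. 143.] [-0.159 -0.002]
tin 0.4688 -0.046 0.0285 [139.  67.  63.] [-0.132  0.135]
tin 0.3376 0.2821 0.0302 [ 89.  62. 100.] [0.184 0.293]
```

Run:
```python
from h import *
push(-.225,.026)
robot.move_straight(tip(-.3,.1,.3),.3); st()
c=robot.get_image('top'); tins('top'); save(c,'p3t.png',(80,100,340,295),3)
c=robot.get_image('scene'); save(c,'p3.png',(200,180,460,375),3)
# knob
P=cloud(c); m=(c['range_z']>0)&(P[...,2]>.15)&(P[...,2]<.2)&(abs(P[...,0]-.49)<.03)&(abs(P[...,1]-.24)<.09); q=P[m]
from scipy.optimize import least_squares
r=least_squares(lambda s:np.linalg.norm(q-s,axis=1)-.013,[.488,.225,.16],loss='soft_l1',f_scale=.002); print('knob',len(q),r.x.round(4),np.abs(r.fun).mean())
# tin tops inside, search for other tins anywhere
for n in('top','scene'):
    robot.get_image(n)
    for l in('tin1_center','tin3_center','lever_pivot','lever_knob'): print(n,l,[(np.round(x['pixel']).tolist(),round(x['p'],2)) for x in robot.search_frame(l,n)])
```

```text
t 39.3 tcp [ 0.5989 -0.1702  0.0571] w 0.02 F [-0.6  0.2 -0.5]
guard False
t 42.3 tcp [0.6146 0.0241 0.0563] w 0.02 F [-3.  -4.6  1. ]
guard False
t 43.5 tcp [0.6189 0.0803 0.0563] w 0.0198 F [-3.3 -2.2  0.6]
t 46.3 tcp [ 0.4891 -0.2353  0.3133] w 0.0197 F [-0.3 -0.1 -0.5]
tin 0.4971 0.272 0.0317 [96. 97. 94.] [0.187 0.133]
tin 0.4939 0.2245 0.0259 [91. 92. 89.] [0.139 0.133]
tin 0.4689 -0.0461 0.0285 [147.  73.  70.] [-0.133  0.135]
knob 81 [0.4872 0.2247 0.1638] 0.0011259469902515588
top tin1_center []
top tin3_center [([268.0, 140.0], 0.64)]
top lever_pivot [([158.0, 244.0], 0.73), ([135.0, 294.0], 0.63)]
top lever_knob [([142.0, 296.0], 0.59), ([217.0, 187.0], 0.38)]
scene tin1_center []
scene tin3_center [([390.0, 285.0], 0.3)]
scene lever_pivot [([435.0, 267.0], 0.96), ([386.0, 284.0], 0.64), ([385.0, 275.0], 0.53), ([334.0, 304.0], 0.18)]
scene lever_knob [([435.0, 253.0], 0.74), ([387.0, 272.0], 0.5), ([334.0, 302.0], 0.25)]
```

View pics/p3.png

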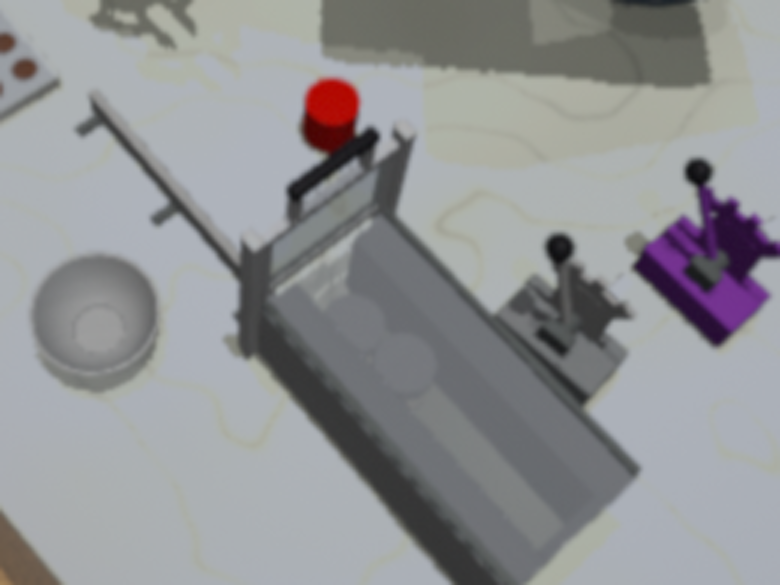

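View pics/p3t.png

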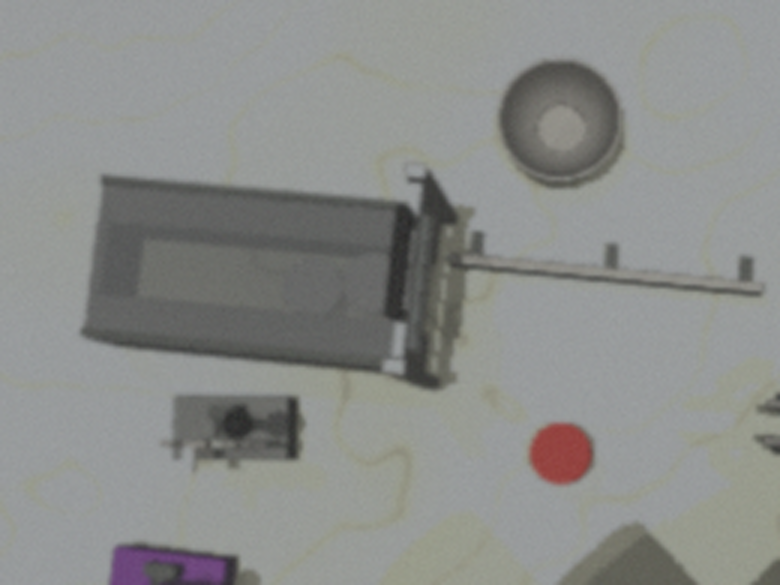

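Both tins stand inside in the row, at crop (357,320) and (405,365), clear of the sash plane. Now I'll shut the sash, then throw the lever.

Run:
```python
from h import *
robot.grip(.05,80)
robot.move_ptp(cab(0,0,.36),DN)
robot.move_straight(cab(0,0,.2705),.12,guard=15); st()
robot.grip(0.0,80); st()
print(robot.move_straight(cab(0,0,.159),.08,guard=30)); st()
robot.sleep(.2); st()
robot.grip(.05); robot.move_straight(cab(0,0,.25),.2)
robot.move_straight(cab(-.2,.1,.33),.3); st()
for n in ('top','scene'):
    c=robot.get_image(n); P=cloud(c); d=P[...,:2]-O; a=d@U; b=d@V
    m=(c['range_z']>0)&(P[...,2]>.12)&(P[...,2]<.3)&(abs(a)<.02)&(abs(b)<.04); q=P[m]; print('handle',len(q),np.percentile(q[:,2],[10,50,75,90]))
    print('tins', proj(c,[cab(.052,-.003,.06),cab(.108,-.003,.06)]).round())
save(c,'p4.png',(200,180,460,375),3)
```

```text
t 50.4 tcp [0.6151 0.075  0.2713] w 0.0498 F [ 0.7  0.1 -0.3]
t 50.8 tcp [0.6148 0.0742 0.2711] w 0.0126 F [-1.4 -5.2  2.6]
False
t 52.4 tcp [0.6149 0.0742 0.1612] w 0.0122 F [-9.6 -7.6 18.4]
t 52.6 tcp [0.6149 0.0742 0.1613] w 0.0124 F [-8.3 -7.  18.8]
t 54.6 tcp [ 0.4988 -0.1155  0.3291] w 0.05 F [0.5 0.5 0.1]
handle 181 [0.15720903 0.16145571 0.16354321 0.16520386]
tins [[205. 194.]
 [185. 192.]]
handle 199 [0.14287327 0.16045856 0.16189039 0.16300708]
tins [[317. 286.]
 [331. 302.]]
```

View pics/p4.png

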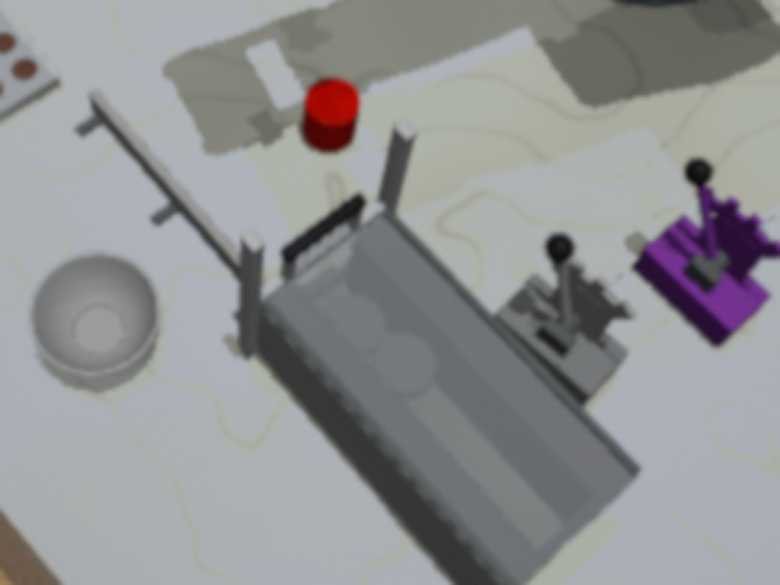

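The sash is shut: the handle top went from 0.271 to about 0.161, with 18 N of reaction at the stop. Lever next.

Run:
```python
from h import *
f=np.radians(90.75); F=np.array([np.cos(f),np.sin(f)]); q=down(f-np.pi/2)
piv=np.array([.4877,.2625])
def kp(th,dz=.011): return [*(piv+.11*np.sin(th-.55)*F),.06+.11*np.cos(th-.55)+dz]
robot.grip(.06,20)
s=[.4875,.2247]
robot.move_ptp([*s,.26],q)
robot.move_straight([*s,.175],.1,guard=8); st()
robot.grip(.030); st()
for th in np.linspace(.25,.80,7): robot.move_straight(kp(th),.06,guard=15); 
st()
robot.grip(.06); robot.move_straight(kp(.8,.09),.15)
robot.move_ptp([.40,-.05,.35],DN); st()
for n in('top','scene'):
    c=robot.get_image(n); P=cloud(c); m=(c['range_z']>0)&(P[...,2]>.15)&(P[...,2]<.2)&(abs(P[...,0]-.49)<.03)&(abs(P[...,1]-.27)<.09); k=P[m]
    from scipy.optimize import least_squares
    r=least_squares(lambda s:np.linalg.norm(k-s,axis=1)-.013,[.488,.285,.16],loss='soft_l1',f_scale=.002); print(n,'knob',len(k),r.x.round(4),'target',np.round(kp(.8,0),4))
save(c,'p5.png',(350,230,470,330),6.5)
```

```text
t 57.2 tcp [0.4878 0.2248 0.1756] w 0.06 F [ 0.2 -0.6  0.3]
t 57.6 tcp [0.4875 0.2247 0.1752] w 0.0299 F [-1.1 -0.1  0.4]
t 59.8 tcp [0.4873 0.2901 0.1774] w 0.0302 F [-0.2 -0.1 -0.1]
t 62.2 tcp [ 0.4003 -0.0495  0.3497] w 0.06 F [ 0.2 -0.2 -0.3]
top knob 73 [0.4879 0.2893 0.167 ] target [0.4873 0.2897 0.1666]
scene knob 92 [0.4863 0.2888 0.1678] target [0.4873 0.2897 0.1666]
```

View pics/p5.png

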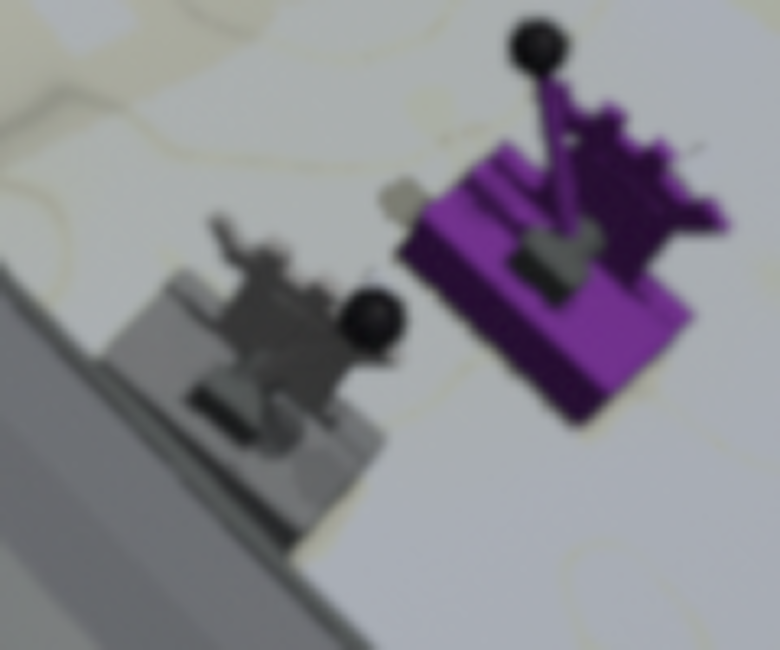

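Run:
```python
from h import *
c=robot.get_image('scene'); save(c,'end.png',scale=1.42); st()
```

```text
t 62.4 tcp [ 0.4003 -0.0494  0.3497] w 0.0601 F [-0.6  0.8 -0.2]
```

View pics/end.png

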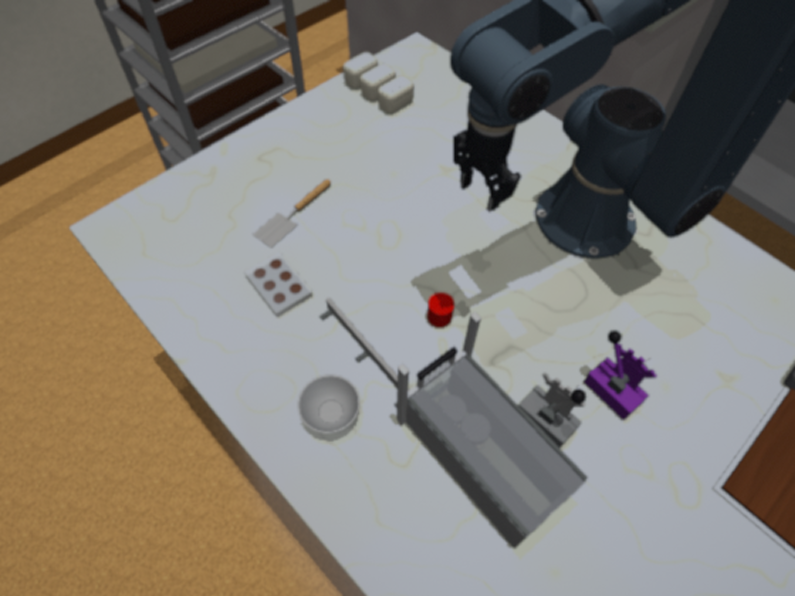

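The final view shows both tins inside at (455,408) and (475,430), the sash shut and the lever forward. The bowl, spatula, mould and look-alikes have not moved. Handing in.

```bash
python3 -c "
from plant import robot
robot.close_job()"
```

```text
the job is handed in; nothing more can be done
```

The job is done and handed in at about 62 s on the robot's clock. I raised the sash fully and carried both tins on the bench to the guide rail. I pushed each one in with a tilted gripper, lowered the sash until it was shut, and threw the grey lever into the flagged notch.

What the last checks showed:
- **Tins:** both stand upright inside. By the push distance the outer tin's near edge is about 24 mm behind the sash plane, and the camera picture agrees. Only two white-banded tins were found. A few low-confidence reports of others turned out to be the bowl, levers or cabinet.
- **Sash:** it travelled 110 mm down, and the handle top now measures about 161 mm against an expected 162 mm. When shut it pushed back with about 18 N at the stop.
- **Lever:** the knob is within 2 mm of the marked-notch target on both cameras, which puts the lever at about 0.79 rad.
- **Left alone:** the bowl, spatula, mould, red tin and purple lever look unmoved in the final picture.

No check failed. Depth readings from the two cameras differed by 2–3 mm, which is about the calibration error.

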